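Stamps back on their own ink pads

ROBOT

A 6-joint arm with a two-finger parallel gripper is mounted at the origin on the work surface. World frame = base frame: x ahead of the robot, y to its left, z up, the work surface at z = 0. Lengths are in m, angles in degrees, forces in N, time in s.
With the tool pointing down it reaches from about 0.4 to 0.825 m from the base axis. Payload 7 kg.
Tool frame: the origin (TCP) lies between the finger pads; the fingertips stand 19 mm ahead of it and the grasp point (between the pads) is the TCP (r.finger_overhang is the distance from the TCP to the fingertips, in m); z points along the fingers, y is the direction in which the jaws open and shut (so a half turn about z gives the same grasp; the last joint's range is limited). The gripper opens to 88 mm and grips with 3 to 60 N. Pads are 19 mm wide; open, the fingers measure 130 mm over their backs; the gripper's body (78 mm by 193 mm) begins 47 mm behind the grasp point.
Start: joints at [-56.431, 20.546, 0.682, 0, -70.136, -16.507], TCP at [0.198, -0.645, 0.222] pointing down, gripper open.
Joint ranges: [-176.03, 176.03], [-82.01, 121.73], [-58.28, 71.71], [-173.87, 95.51], [-174.79, -0.11], [-173.66, 173.66]. Speed limits (degrees/s): [136.94, 136.94, 172.46, 180, 180, 180].

INTERFACE

Orientations are given as [roll, pitch, yaw] about the fixed x, y, z axes, in that order (R = Rz(yaw) Ry(pitch) Rx(roll)).
In Python, from plant import r, optics gives the robot as it stands. The module is installed in compiled form; this text tells all that it offers.
- The arm moves only by the tool step_arm, never from a script. Its argument "increments" is a list of rows, each an object of numbers: "tx", "ty", "tz": the shift along the world's x, y, z in mm; "ax", "ay", "az": the turn, a rotation vector about the world's x, y, z in degrees; "claw": the gripper command: -1 is shut, 1 is fully open, values between are in proportion. In form: [{"tx": .., "ty": .., "tz": .., "ax": .., "ay": .., "az": .., "claw": ..}, ...]. A call has 1 to 12 rows; each row shifts and turns the commanded pose from where the row before left it; what a row does not reach is not made up. A row lasts 1/10 s, in which the tool goes at most 50 mm and 8.59 degrees, less where a joint would pass 70% of its speed; a pose out of reach is approached as far as the arm can. A call with a gripper value outside its range is refused whole. The fingers move at their own pace and stop on an object; "newtons" is the grip in N (left out, the last holds). Time passes only in rows, so rows that do not move let the fingers close. It gives the time, the measured TCP pose, the force and the opening at its end, in the units of the state.
- r.get_state(): the state, without advancing time (a new reading comes with each control period).
- optics.capture(name): name is "scene" or "side" or "wrist"; returns a dict with "image" (384x512x3 uint8, blue, green, red), "depth" (384x512 float32, m along the optical axis (not along the pixel's ray), 0 where there is no reading), "fx", "fy", "cx", "cy" (pixels), "R" (3x3) and "t" (3): a world point X has camera coordinates R X + t. Camera axes: x right, y down, z forward; pixel columns grow to the right and rows downward; lengths in m; the calibration is good to about 2 mm. A picture is of the moment at which its call begins.
- r.close_job(): hands the job in, once; it reports no verdict.
The state is a dict: "time_s": time; "joints": joint angles; "qd": joint speeds; "joint_torque": joint torques, N m; "tcp_pos": TCP position; "eef_rot": TCP orientation; "contact_force": force on the tool from outside, world axes, zero at the start; "moment": the same for the moment, N m; "gripper_width": finger opening in m.
Only numpy, scipy, OpenCV 4.12 (cv2) and the standard library are available. Lean on these libraries where they do the work, as an engineer would, in place of code of your own. Each camera call takes 0.05 s, during which the arm holds its last target. There are 200 camera calls.

TASK

The three hand stamps of the dispatch bench each stand in the wrong ink-pad tin: move them so that each stands upright in the middle of the tin that has the shape of its own base (round, square, oblong), the square and the oblong one lined up with the sides of their tins. A tin takes only one stamp, so park one stamp on the empty cork mat on the way: set it down near the middle of the mat and let go of it. The stamps are inky, so never let one touch the bench or fall over, and leave the jar, the roll and the phone where they are.

Things in the scene. Friction and masses are not known exactly. Their poses are not given: they have to be found in the camera images.
- stamp_round: hand stamp with a black round base 48 mm across and 18 mm thick; on it a red stem 18 mm thick and an upright cylindrical red knob to grip, 28 mm across, from 50 to 84 mm above the underside (alike on all three). About 0.12 kg, loose. Origin: centre of the underside; z up. Starts upright on the pad of a tin not its own. Its turn about z does not matter.
- stamp_square: hand stamp with a black square base 46 x 46 mm, 18 mm thick; on it a red stem 18 mm thick and an upright cylindrical red knob to grip, 28 mm across, from 50 to 84 mm above the underside (alike on all three). About 0.12 kg, loose. Origin: centre of the underside; z up. Starts upright on the pad of a tin not its own. x and y run along the sides of the base.
- stamp_oblong: hand stamp with a black oblong base 66 mm (along its x) by 36 mm (along its y), 18 mm thick; on it a red stem 18 mm thick and an upright cylindrical red knob to grip, 28 mm across, from 50 to 84 mm above the underside (alike on all three). About 0.12 kg, loose. Origin: centre of the underside; z up. Starts upright on the pad of a tin not its own. 
- tin_round: open round steel ink-pad tin with a grey felt pad, 102 mm outside, 96 mm inside the rim. Fixed to the bench. Origin: centre of its underside on the bench; z up. The pad's top, on which stamps stand, is 8 mm above the bench; the rim is 3 mm thick and 14 mm high.
- tin_square: open square steel ink-pad tin with a grey felt pad, 92 x 92 mm outside, 86 x 86 mm inside the rim; x and y run along its sides. Fixed to the bench. Origin: centre of its underside on the bench; z up. The pad's top, on which stamps stand, is 8 mm above the bench; the rim is 3 mm thick and 14 mm high.
- tin_oblong: open oblong steel ink-pad tin with a grey felt pad, 112 mm (along its x) by 78 mm (along its y) outside, 106 x 72 mm inside the rim. Fixed to the bench. Origin: centre of its underside on the bench; z up. The pad's top, on which stamps stand, is 8 mm above the bench; the rim is 3 mm thick and 14 mm high.
- rest: the empty cork mat, a flat square 110 x 110 mm and 8 mm thick, fixed to the bench: the spare place for parking a stamp. Origin: centre of its underside; z up, its top 8 mm above the bench.
- jar: bystander: pale white-lidded plastic jar, 68 mm across, 92 mm tall, loose. Origin: centre of its underside.
- tape: bystander: brown cardboard roll core, 100 mm across with a 76 mm hole, 48 mm tall, lying flat, loose. Origin: centre of its underside.
- phone: bystander: black-edged phone lying flat, its screen grey,, 150 mm (its x) by 72 mm, 9 mm thick, loose. Origin: centre of its underside.
There are look-alikes about, which are no part of the job. Leave any green look-alike of the stamp_round alone.

How it is judged:
By the outcome, as a careful person would: the job done as asked, in the order asked, and still so for the second after the job is handed in, with the robot touching nothing.
It also fails if it takes over 102 s, if anything falls off the work surface, if the arm or the gripper's body presses on something with over 40 N, if the wrist force passes 120 N, or if a joint passes its speed limit or range.

## Working session

There is one attempt and no reset: what is moved stays moved. The work goes in short steps, Python scripts to look and compute and a tool call to move; the robot and the scene stay as the last step left them, time stands still between calls to the robot, and variables do not carry over. Pictures are saved under pics/ and viewed, about 12 in all and at most 16, crops included, and the job is handed in when it is done.

Besides the shell and the picture viewer there is one more tool, called after "Emit:" as a command line: name --argument value ..., lists and objects as JSON in quotes. step_arm: Moves the arm, as the interface text tells. Its arguments: {"type":"object","properties":{"increments":{"type":"array","items":{"type":"object","properties":{"tx":{"type":"number"},"ty":{"type":"number"},"tz":{"type":"number"},"ax":{"type":"number"},"ay":{"type":"number"},"az":{"type":"number"},"claw":{"type":"number"}}}},"newtons":{"type":"number"}},"required":["increments"]}

```bash
mkdir -p pics; ls; python3 - <<'E'
from plant import r, optics
import cv2, numpy as np
print(r.get_state())
for n in ("scene","side"):
    c=optics.capture(n); cv2.imwrite(f"pics/{n}0.png",c["image"]); np.savez(f"{n}0.npz",**c)
    print(n,c["fx"],c["cx"],c["cy"],-c["R"].T@c["t"],c["R"].tolist(),(c["depth"]>0).mean())
E
```

```text
pics
{'time_s': 0.0, 'joints': array([-5.64306035e+01,  2.05899101e+01,  6.33001494e-01, -2.03618126e-02,
       -7.01343497e+01, -1.65057603e+01]), 'qd': array([-0.02562635, -0.06721285,  0.060091  , -0.00626112,  0.04775364,
        0.05781832]), 'joint_torque': array([ 2.99754516e-03, -5.82716417e+01,  2.93052417e+01,  6.99702457e+00,
        6.89351640e-03, -1.69596965e-04]), 'tcp_pos': array([ 0.19788445, -0.64482321,  0.22123327]), 'eef_rot': array([ 1.79907064e+02, -7.57748802e-03, -1.62943292e+02]), 'contact_force': array([ 0.23524905,  0.50979705, -0.38165674]), 'moment': array([ 0.02852806, -0.04265671,  0.02820859]), 'gripper_width': 0.08754508298862587}
scene 364.00337595903363 254.55356253910006 186.79117919518822 [ 0.87587608 -0.6472759   0.67501922] [[0.8644378311919471, 0.5022747727193171, 0.021616861333727023], [0.3527201217788216, -0.5752857263472625, -0.7379937999424084], [-0.3582397963606172, 0.6455744618174271, -0.6744611645992987]] 0.9961293538411459
side 357.9389275666904 257.07030372518363 188.96436462544722 [0.48136002 0.58573118 0.69452737] [[-0.9973318251247486, -0.0729958788956583, 0.0009122815287074485], [-0.05511733775362332, 0.7447481807999089, -0.6650655804311179], [0.04786762655793834, -0.6633413516881613, -0.7467844009272239]] 0.9958852132161459
```

View pics/scene0.png

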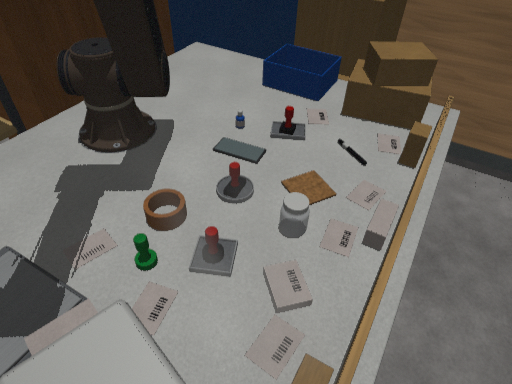

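View pics/side0.png

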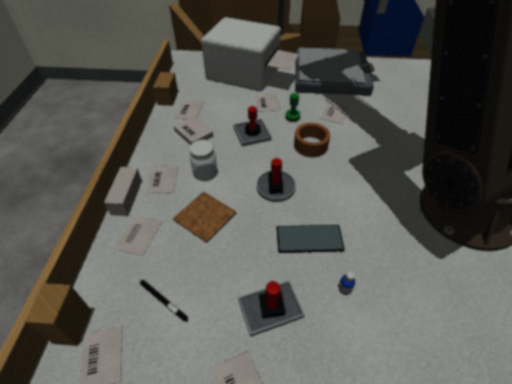

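Seen: red stamps at scene (213,240), (235,175) and (289,117), and side (252,120), (276,170) and (273,298). Look-alike: the green stamp at scene (143,250), side (293,105), to be left alone. Tins at scene are square (214,255), round (235,188) and oblong (288,130). The mat is at (308,188). The bases need a close look.

```bash
cat > h.py <<'E'
import numpy as np, cv2
def ray(c,uv,z):
    uv=np.atleast_2d(np.asarray(uv,float)); R=np.array(c["R"]);t=np.array(c["t"]);o=-R.T@t
    d=np.c_[(uv[:,0]-c["cx"])/c["fx"],(uv[:,1]-c["cy"])/c["fy"],np.ones(len(uv))]@R
    return o+d*((z-o[2])/d[:,2])[:,None]
def proj(c,X):
    p=np.atleast_2d(X)@np.array(c["R"]).T+np.array(c["t"]); return np.c_[c["fx"]*p[:,0]/p[:,2]+c["cx"],c["fy"]*p[:,1]/p[:,2]+c["cy"]]
def red(im):
    h=cv2.cvtColor(im,cv2.COLOR_BGR2HSV)
    return (((h[...,0]<6)|(h[...,0]>172))&(h[...,1]>150)&(h[...,2]>60)).astype(np.uint8)
def tri(c1,u1,c2,u2):
    A=[];b=[]
    for c,u in((c1,u1),(c2,u2)):
        o=ray(c,u,0)[0];p=ray(c,u,.3)[0];d=(p-o)/np.linalg.norm(p-o);P=np.eye(3)-np.outer(d,d);A.append(P);b.append(P@o)
    X=np.linalg.lstsq(np.vstack(A),np.hstack(b),rcond=None)[0]; return X
E
python3 - <<'E'
from h import *
cs={n:dict(np.load(n+"0.npz")) for n in("scene","side")}
for n,c in cs.items():
    k,l,s,ce=cv2.connectedComponentsWithStats(red(c["image"]))
    for i in range(1,k):
        if s[i,4]>30:
            # knob top: upper edge ~ use blob top region
            x,y,w,h,a=s[i]; dm=np.median(c["depth"][(l==i)])
            print(n,s[i],ce[i].round(1),ray(c,[x+w/2,y+5],.092)[0].round(3))
for n,p in(("scene",{"sq":(214,255),"rd":(235,188),"ob":(288,130),"mat":(308,188),"jar":(295,201),"tape":(165,208),"phone":(239,150),"green":(146,260)}),("side",{"sq":(252,132),"rd":(276,186),"ob":(271,307),"mat":(205,216),"phone":(310,238)})):
    for k,v in p.items(): print(n,k,ray(cs[n],v,.092 if k=="jar" else .01)[0].round(3))
a=cs["scene"]["image"]; z=[cv2.resize(a[y-45:y+35,x-40:x+40],(260,260),interpolation=3) for x,y in((213,245),(235,180),(289,125))]
b=cs["side"]["image"]; w=[cv2.resize(b[y-45:y+35,x-40:x+40],(260,260),interpolation=3) for x,y in((252,130),(276,180),(273,305))]
cv2.imwrite("pics/crop0.png",np.vstack([np.hstack(z),np.hstack(w)]))
E
```

```text
scene [286 106   8  21 116] [288.8 115.4] [0.485 0.268 0.092]
scene [230 162  10   7  50] [234.2 165.4] [ 0.487 -0.051  0.092]
scene [206 227  12   9  75] [211.3 230.8] [ 0.561 -0.256  0.092]
side [249 107   7   6  35] [252.  109.3] [ 0.554 -0.235  0.092]
side [272 159   9   8  59] [276.2 162.3] [ 0.479 -0.033  0.092]
side [266 282  14  13 144] [272.8 288.1] [0.474 0.286 0.092]
scene sq [ 0.559 -0.254  0.01 ]
scene rd [ 0.48  -0.042  0.01 ]
scene ob [0.478 0.285 0.01 ]
scene mat [0.649 0.061 0.01 ]
scene jar [ 0.669 -0.083  0.092]
scene tape [ 0.369 -0.198  0.01 ]
scene phone [0.399 0.108 0.01 ]
scene green [ 0.439 -0.342  0.01 ]
side sq [ 0.557 -0.248  0.01 ]
side rd [ 0.477 -0.036  0.01 ]
side ob [0.475 0.288 0.01 ]
side mat [0.643 0.074 0.01 ]
side phone [0.394 0.118 0.01 ]
```

View pics/crop0.png

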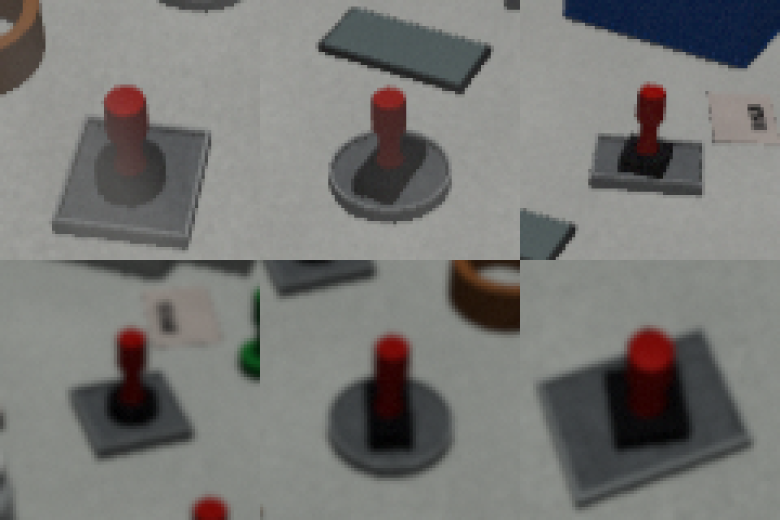

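Cycle: the round stamp is in the square tin, the oblong in the round tin and the square in the oblong tin. I'll park the oblong, then place round, square and oblong in that order. First I move above the square tin to look with the wrist camera.

Emit:
step_arm --increments '[{"tx": 30,"ty": 32,"tz": 5},{"tx": 30,"ty": 32,"tz": 5},{"tx": 30,"ty": 32,"tz": 5},{"tx": 30,"ty": 32,"tz": 5},{"tx": 30,"ty": 32,"tz": 5},{"tx": 30,"ty": 32,"tz": 5},{"tx": 30,"ty": 32,"tz": 5},{"tx": 30,"ty": 32,"tz": 5},{"tx": 30,"ty": 32,"tz": 5},{"tx": 30,"ty": 32,"tz": 5},{"tx": 30,"ty": 32,"tz": 5},{"tx": 20,"ty": 20,"tz": 5,"claw": 1}]'

```text
$.increments[0]: bad value
```

```bash
cat > w.py <<'E'
import sys; from plant import r, optics; from h import *
n,k=sys.argv[1:3]; c=optics.capture(n); np.savez(f"{k}.npz",**c); cv2.imwrite(f"pics/{k}.png",c["image"])
s=r.get_state(); print(s["time_s"],s["tcp_pos"].round(4),s["eef_rot"].round(2),s["joints"].round(1)); print("cam",(-c["R"].T@c["t"]).round(3),"axis",c["R"][2].round(2))
E
python3 w.py wrist w1
```

```text
0.15 [ 0.1979 -0.6449  0.2214] [ 1.7993e+02 -1.0000e-02 -1.6294e+02] [-56.4  20.6   0.6  -0.  -70.1 -16.5]
cam [ 0.127 -0.667  0.384] axis [ 0.26  0.08 -0.96]
```

View pics/w1.png

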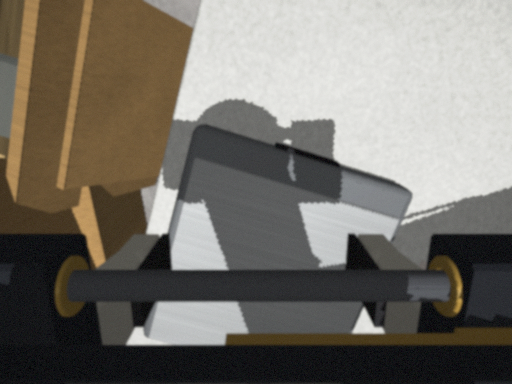

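Emit:
step_arm --increments '[{"tx": 30,"ty": 32,"tz": 5,"ax": 0,"ay": 0,"az": 0,"claw": 1},{"tx": 30,"ty": 32,"tz": 5,"ax": 0,"ay": 0,"az": 0,"claw": 1},{"tx": 30,"ty": 32,"tz": 5,"ax": 0,"ay": 0,"az": 0,"claw": 1},{"tx": 30,"ty": 32,"tz": 5,"ax": 0,"ay": 0,"az": 0,"claw": 1},{"tx": 30,"ty": 32,"tz": 5,"ax": 0,"ay": 0,"az": 0,"claw": 1},{"tx": 30,"ty": 32,"tz": 5,"ax": 0,"ay": 0,"az": 0,"claw": 1},{"tx": 30,"ty": 32,"tz": 5,"ax": 0,"ay": 0,"az": 0,"claw": 1},{"tx": 30,"ty": 32,"tz": 5,"ax": 0,"ay": 0,"az": 0,"claw": 1},{"tx": 20,"ty": 32,"tz": 5,"ax": 0,"ay": 0,"az": 0,"claw": 1},{"tx": 0,"ty": 20,"tz": 5,"ax": 0,"ay": 0,"az": 0,"claw": 1},{"tx": 0,"ty": 0,"tz": 0,"ax": 0,"ay": 0,"az": 0,"claw": 1}]'

```text
time_s: 1.25
tcp_pos: [0.4589, -0.3352, 0.2729]
eef_rot: [-180.0, 0.1, -162.8]
contact_force: [0.8, -0.8, -0.1]
gripper_width: 0.0876
```

```bash
python3 w.py wrist w2
```

```text
1.3 [ 0.4585 -0.3362  0.2725] [-1.7998e+02  3.0000e-02 -1.6280e+02] [-16.5   8.8  -8.5  -0.  -72.6 -56.3]
cam [ 0.388 -0.358  0.436] axis [ 0.26  0.08 -0.96]
```

View pics/w2.png

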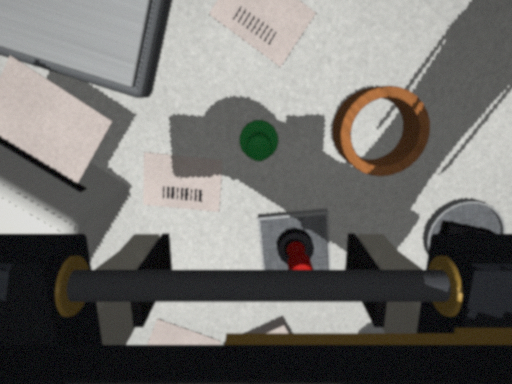

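Wrist view: the green look-alike is at (260,140), the square tin with the round stamp at (295,245), the tape at (385,130) and the round tin at (465,235). The bottom of the picture is hidden by the fingers, so I shift forward to put the tins in the clear upper part.

Emit:
step_arm --increments '[{"tx": 18,"ty": 26,"tz": 0,"ax": 0,"ay": 0,"az": 0,"claw": 1},{"tx": 18,"ty": 26,"tz": 0,"ax": 0,"ay": 0,"az": 0,"claw": 1},{"tx": 18,"ty": 26,"tz": 0,"ax": 0,"ay": 0,"az": 0,"claw": 1},{"tx": 18,"ty": 26,"tz": 0,"ax": 0,"ay": 0,"az": 0,"claw": 1},{"tx": 18,"ty": 26,"tz": 0,"ax": 0,"ay": 0,"az": 0,"claw": 1},{"tx": 18,"ty": 26,"tz": 0,"ax": 0,"ay": 0,"az": 0,"claw": 1},{"tx": 18,"ty": 26,"tz": 0,"ax": 0,"ay": 0,"az": 0,"claw": 1},{"tx": 18,"ty": 26,"tz": 0,"ax": 0,"ay": 0,"az": 0,"claw": 1},{"tx": 0,"ty": 0,"tz": 0,"ax": 0,"ay": 0,"az": 0,"claw": 1},{"tx": 0,"ty": 0,"tz": 0,"ax": 0,"ay": 0,"az": 0,"claw": 1}]'

```text
time_s: 2.3
tcp_pos: [0.6021, -0.1296, 0.2713]
eef_rot: [180.0, -0.1, -162.9]
contact_force: [-0.0, -0.5, 1.3]
gripper_width: 0.0877
```

```bash
python3 w.py wrist w3
```

```text
2.35 [ 0.6018 -0.13    0.2716] [ 1.7999e+02 -6.0000e-02 -1.6296e+02] [  6.   13.5  -2.8   0.  -73.8 -78.9]
cam [ 0.531 -0.152  0.434] axis [ 0.26  0.08 -0.96]
```

View pics/w3.png

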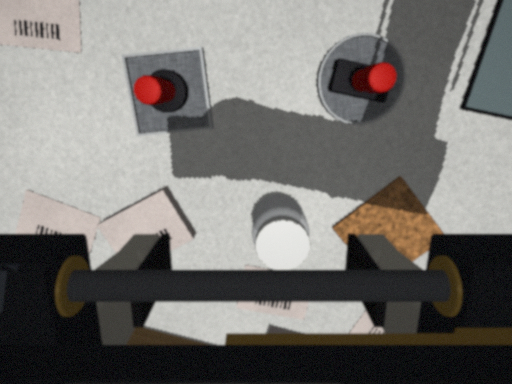

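The wrist picture shows the square tin with the round stamp at (168,90), the round tin with the oblong stamp at (361,79), the mat at about (388,225) and the jar at (280,240). I measure these by colour and height.

```bash
cat >> h.py <<'E'
def height(c):
    H,W=c["depth"].shape; v,u=np.mgrid[:H,:W]; d=c["depth"]; R=np.array(c["R"])
    P=np.stack([(u-c["cx"])/c["fx"]*d,(v-c["cy"])/c["fy"]*d,d],-1)-c["t"]
    return P@R
def angs(a,m): return (a+m/2)%m-m/2
def rect(c,mask,z):
    k=max(cv2.findContours(mask.astype(np.uint8),cv2.RETR_EXTERNAL,cv2.CHAIN_APPROX_NONE)[0],key=cv2.contourArea).reshape(-1,2)
    p=ray(c,k,z)[:,:2]*1000; (x,y),(w,h),a=cv2.minAreaRect(p.astype(np.float32)); (ex,ey),er=cv2.minEnclosingCircle(p.astype(np.float32))
    if w<h: w,h,a=h,w,a+90
    return f"rect c=({x:.1f},{y:.1f}) size {w:.1f}x{h:.1f} long-axis {a:.1f} | circ ({ex:.1f},{ey:.1f}) r {er:.1f}"
E
cat > m3.py <<'E'
from h import *; import sys
c=dict(np.load(sys.argv[1])); rois=eval(sys.argv[2]); P=height(c); im=c["image"]; hsv=cv2.cvtColor(im,cv2.COLOR_BGR2HSV); Z=P[...,2]*1000
for (x,y,s) in rois:
    R=np.zeros(Z.shape,bool); R[max(0,y-s):y+s,max(0,x-s):x+s]=1
    zb=Z[R]; print((x,y),"z pct",np.percentile(zb,[5,25,50,75,95]).round(1))
    r_=R&(red(im)>0)&(Z>84)
    if r_.sum()>20: print(" knob",r_.sum(),rect(c,r_,.092),np.median(Z[r_]).round(1))
    t=R&(Z>5); print(" body>5mm",rect(c,cv2.morphologyEx((t&(Z<40)).astype(np.uint8),cv2.MORPH_OPEN,np.ones((3,3))),.012))
    b=R&(Z>19)&(Z<34)&(hsv[...,2]<60)
    print(" base top",b.sum()); 
    if b.sum()>20: print("   ",rect(c,b,.026))
E
python3 m3.py w3.npz "[(168,90,55),(361,79,52),(390,210,60)]"
python3 m3.py scene0.npz "[(290,122,22),(308,188,30)]"; python3 m3.py side0.npz "[(271,305,40),(205,216,34)]"
```

```text
(168, 90) z pct [-0.7  0.4  7.4  9.7 90.9]
 knob 686 rect c=(555.6,-252.9) size 27.5x25.6 long-axis 102.7 | circ (555.7,-252.7) r 14.2 91.9
 body>5mm rect c=(557.7,-253.4) size 93.8x92.5 long-axis 112.5 | circ (557.9,-253.4) r 65.1
 base top 774
    rect c=(554.5,-249.0) size 44.9x39.0 long-axis 14.1 | circ (555.4,-252.8) r 23.6
(361, 79) z pct [-0.5  0.7  8.3 13.9 91.5]
 knob 723 rect c=(480.7,-46.3) size 28.3x25.9 long-axis 107.1 | circ (480.4,-46.3) r 14.3 92.0
 body>5mm rect c=(478.0,-42.2) size 103.1x100.4 long-axis 107.1 | circ (478.5,-42.0) r 51.7
 base top 1111
    rect c=(480.4,-45.3) size 66.7x35.8 long-axis 95.5 | circ (481.0,-45.3) r 36.6
(390, 210) z pct [ -0.6   0.4   2.6   9.1 346.9]
 body>5mm rect c=(644.5,63.7) size 109.9x108.5 long-axis 57.1 | circ (641.2,60.0) r 72.2
 base top 0
(290, 122) z pct [-0.1  1.5  2.9 10.4 67.9]
 knob 40 rect c=(478.3,275.8) size 36.2x22.0 long-axis 101.7 | circ (474.8,275.4) r 18.4 91.7
 body>5mm rect c=(476.0,287.2) size 111.8x95.3 long-axis 24.3 | circ (477.8,286.9) r 70.9
 base top 108
    rect c=(476.8,278.8) size 53.4x47.0 long-axis 102.2 | circ (477.7,278.1) r 31.5
(308, 188) z pct [-0.3  1.2  3.1 10.  93.2]
 body>5mm rect c=(647.5,61.9) size 112.3x111.3 long-axis 57.4 | circ (647.2,65.1) r 74.1
 base top 0
(271, 305) z pct [-0.8  0.6  1.9  9.2 35.1]
 knob 144 rect c=(474.6,287.5) size 23.7x23.5 long-axis 3.2 | circ (474.2,287.5) r 12.9 92.2
 body>5mm rect c=(475.5,286.0) size 113.8x82.4 long-axis 23.9 | circ (475.0,286.8) r 67.9
 base top 407
    rect c=(473.3,286.0) size 48.3x46.2 long-axis 102.9 | circ (473.1,285.8) r 32.1
(205, 216) z pct [-0.8  0.6  1.9  8.3 10.2]
 body>5mm rect c=(644.3,70.6) size 111.0x110.3 long-axis 57.3 | circ (644.1,71.1) r 73.6
 base top 0
```

Depth is consistent: knob tops read 92 mm and all sizes match. The oblong stamp is at (480.5,-46) with yaw 95.5, and the mat is at about (645,67). Going in to grip the oblong stamp.

Emit:
step_arm --increments '[{"tx": -24,"ty": 17,"tz": 0,"ax": 0,"ay": 0,"az": 0,"claw": 1},{"tx": -24,"ty": 17,"tz": 0,"ax": 0,"ay": 0,"az": 0,"claw": 1},{"tx": -24,"ty": 17,"tz": 0,"ax": 0,"ay": 0,"az": 0,"claw": 1},{"tx": -24,"ty": 17,"tz": 0,"ax": 0,"ay": 0,"az": 0,"claw": 1},{"tx": -25,"ty": 16,"tz": 0,"ax": 0,"ay": 0,"az": 0,"claw": 1},{"tx": 0,"ty": 0,"tz": -38,"ax": 0,"ay": 0,"az": 0,"claw": 1},{"tx": 0,"ty": 0,"tz": -40,"ax": 0,"ay": 0,"az": 0,"claw": 1},{"tx": 0,"ty": 0,"tz": -40,"ax": 0,"ay": 0,"az": 0,"claw": 1},{"tx": 0,"ty": 0,"tz": -40,"ax": 0,"ay": 0,"az": 0,"claw": 1},{"tx": 0,"ty": 0,"tz": -38,"ax": 0,"ay": 0,"az": 0,"claw": 1},{"tx": 0,"ty": 0,"tz": 0,"ax": 0,"ay": 0,"az": 0,"claw": 1},{"tx": 0,"ty": 0,"tz": 0,"ax": 0,"ay": 0,"az": 0,"claw": 1}]'

```text
time_s: 3.55
tcp_pos: [0.481, -0.0462, 0.0768]
eef_rot: [-180.0, -0.1, -163.0]
contact_force: [0.4, 0.9, 1.1]
gripper_width: 0.0877
```

Emit:
step_arm --increments '[{"tx": 0,"ty": 0,"tz": 0,"ax": 0,"ay": 0,"az": 0,"claw": -1},{"tx": 0,"ty": 0,"tz": 0,"ax": 0,"ay": 0,"az": 0,"claw": -1},{"tx": 0,"ty": 0,"tz": 0,"ax": 0,"ay": 0,"az": 0,"claw": -1},{"tx": 0,"ty": 0,"tz": 0,"ax": 0,"ay": 0,"az": 0,"claw": -1},{"tx": 0,"ty": 0,"tz": 0,"ax": 0,"ay": 0,"az": 0,"claw": -1},{"tx": 0,"ty": 0,"tz": 0,"ax": 0,"ay": 0,"az": 0,"claw": -1},{"tx": 0,"ty": 0,"tz": 0,"ax": 0,"ay": 0,"az": 0,"claw": -1},{"tx": 0,"ty": 0,"tz": 0,"ax": 0,"ay": 0,"az": 0,"claw": -1},{"tx": 0,"ty": 0,"tz": 0,"ax": 0,"ay": 0,"az": 0,"claw": -1},{"tx": 0,"ty": 0,"tz": 0,"ax": 0,"ay": 0,"az": 0,"claw": -1}]' --newtons 30

```text
time_s: 4.55
tcp_pos: [0.481, -0.0452, 0.0761]
eef_rot: [180.0, -0.0, -162.9]
contact_force: [0.5, 0.5, -0.7]
gripper_width: 0.0269
```

Emit:
step_arm --increments '[{"tx": 0,"ty": 0,"tz": 15,"ax": 0,"ay": 0,"az": 0,"claw": -1},{"tx": 0,"ty": 0,"tz": 30,"ax": 0,"ay": 0,"az": 0,"claw": -1},{"tx": 0,"ty": 0,"tz": 30,"ax": 0,"ay": 0,"az": 0,"claw": -1},{"tx": 16,"ty": 11,"tz": 15,"ax": 0,"ay": 0,"az": 0,"claw": -1},{"tx": 22,"ty": 15,"tz": 0,"ax": 0,"ay": 0,"az": 0,"claw": -1},{"tx": 30,"ty": 20,"tz": 0,"ax": 0,"ay": 0,"az": 0,"claw": -1},{"tx": 30,"ty": 20,"tz": 0,"ax": 0,"ay": 0,"az": 0,"claw": -1},{"tx": 30,"ty": 20,"tz": 0,"ax": 0,"ay": 0,"az": 0,"claw": -1},{"tx": 22,"ty": 16,"tz": 0,"ax": 0,"ay": 0,"az": 0,"claw": -1},{"tx": 14,"ty": 11,"tz": 0,"ax": 0,"ay": 0,"az": 0,"claw": -1},{"tx": 0,"ty": 0,"tz": 0,"ax": 0,"ay": 0,"az": 0,"claw": -1},{"tx": 0,"ty": 0,"tz": 0,"ax": 0,"ay": 0,"az": 0,"claw": -1}]'

```text
time_s: 5.75
tcp_pos: [0.6446, 0.0678, 0.1652]
eef_rot: [180.0, -0.1, -162.9]
contact_force: [0.0, -0.0, -0.1]
gripper_width: 0.0268
```

```bash
python3 w.py side s1; python3 - <<'E'
from h import *
c=dict(np.load("s1.npz")); cv2.imwrite("pics/s1c.png",cv2.resize(c["image"][60:270,110:390],(800,600),interpolation=3))
E
```

```text
5.8 [0.6443 0.0674 0.1656] [ 1.8000e+02 -8.0000e-02 -1.6295e+02] [ 23.2  20.3  -7.3  -0.  -62.4 -96.1]
cam [0.481 0.586 0.695] axis [ 0.05 -0.66 -0.75]
```

View pics/s1c.png

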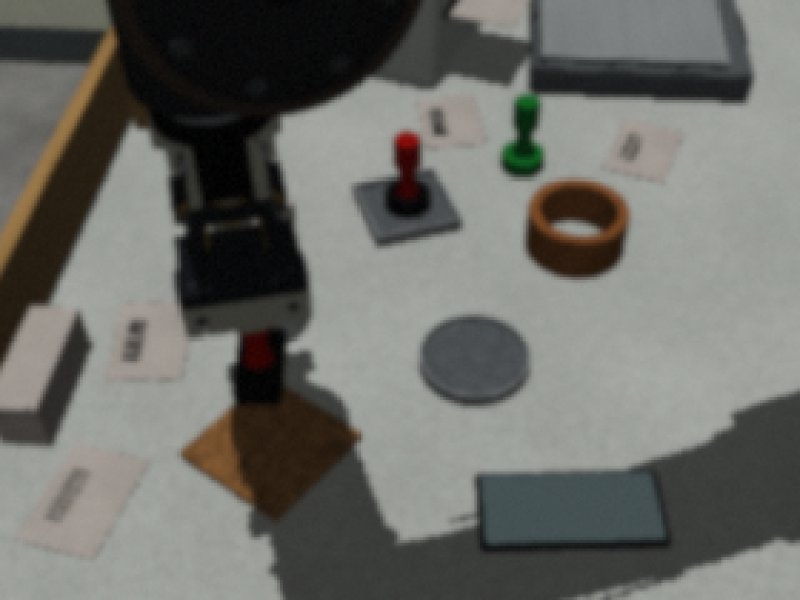

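The stamp hangs upright over the mat (crop (262,385) above the mat at (270,455)). The round tin at (475,360) is now empty. Lowering and releasing.

Emit:
step_arm --increments '[{"tx": 0,"ty": 0,"tz": -30,"ax": 0,"ay": 0,"az": 0,"claw": -1},{"tx": 0,"ty": 0,"tz": -30,"ax": 0,"ay": 0,"az": 0,"claw": -1},{"tx": 0,"ty": 0,"tz": -17,"ax": 0,"ay": 0,"az": 0,"claw": -1},{"tx": 0,"ty": 0,"tz": -8,"ax": 0,"ay": 0,"az": 0,"claw": -1},{"tx": 0,"ty": 0,"tz": -4,"ax": 0,"ay": 0,"az": 0,"claw": -1},{"tx": 0,"ty": 0,"tz": 0,"ax": 0,"ay": 0,"az": 0,"claw": -1},{"tx": 0,"ty": 0,"tz": 0,"ax": 0,"ay": 0,"az": 0,"claw": -1},{"tx": 0,"ty": 0,"tz": 0,"ax": 0,"ay": 0,"az": 0,"claw": -1}]'

```text
time_s: 6.6
tcp_pos: [0.6456, 0.0679, 0.0783]
eef_rot: [180.0, 0.1, -162.9]
contact_force: [0.3, 0.2, -1.1]
gripper_width: 0.0271
```

Emit:
step_arm --increments '[{"tx": 0,"ty": 0,"tz": -1.5,"ax": 0,"ay": 0,"az": 0,"claw": -1},{"tx": 0,"ty": 0,"tz": 0,"ax": 0,"ay": 0,"az": 0,"claw": -1},{"tx": 0,"ty": 0,"tz": 0,"ax": 0,"ay": 0,"az": 0,"claw": 1},{"tx": 0,"ty": 0,"tz": 0,"ax": 0,"ay": 0,"az": 0,"claw": 1},{"tx": 0,"ty": 0,"tz": 0,"ax": 0,"ay": 0,"az": 0,"claw": 1},{"tx": 0,"ty": 0,"tz": 0,"ax": 0,"ay": 0,"az": 0,"claw": 1},{"tx": 0,"ty": 0,"tz": 0,"ax": 0,"ay": 0,"az": 0,"claw": 1},{"tx": 0,"ty": 0,"tz": 0,"ax": 0,"ay": 0,"az": 0,"claw": 1},{"tx": 0,"ty": 0,"tz": 20,"ax": 0,"ay": 0,"az": 0,"claw": 1},{"tx": 0,"ty": 0,"tz": 40,"ax": 0,"ay": 0,"az": 0,"claw": 1},{"tx": 0,"ty": 0,"tz": 45,"ax": 0,"ay": 0,"az": 0,"claw": 1},{"tx": 0,"ty": 0,"tz": 30,"ax": 0,"ay": 0,"az": 0,"claw": 1}]'

```text
time_s: 7.8
tcp_pos: [0.6459, 0.0678, 0.2141]
eef_rot: [-180.0, 0.2, -162.9]
contact_force: [-0.1, 0.2, 0.7]
gripper_width: 0.0876
```

Emit:
step_arm --increments '[{"tx": -4,"ty": -16,"tz": 0,"ax": 0,"ay": 0,"az": 0,"claw": 1},{"tx": -9,"ty": -32,"tz": 0,"ax": 0,"ay": 0,"az": 0,"claw": 1},{"tx": -9,"ty": -32,"tz": 0,"ax": 0,"ay": 0,"az": 0,"claw": 1},{"tx": -9,"ty": -32,"tz": 0,"ax": 0,"ay": 0,"az": 0,"claw": 1},{"tx": -9,"ty": -32,"tz": 0,"ax": 0,"ay": 0,"az": 0,"claw": 1},{"tx": -9,"ty": -32,"tz": 0,"ax": 0,"ay": 0,"az": 0,"claw": 1},{"tx": -9,"ty": -32,"tz": 0,"ax": 0,"ay": 0,"az": 0,"claw": 1},{"tx": -9,"ty": -32,"tz": 0,"ax": 0,"ay": 0,"az": 0,"claw": 1},{"tx": -9,"ty": -32,"tz": 0,"ax": 0,"ay": 0,"az": 0,"claw": 1},{"tx": -9,"ty": -32,"tz": 0,"ax": 0,"ay": 0,"az": 0,"claw": 1},{"tx": -5,"ty": -16,"tz": 0,"ax": 0,"ay": 0,"az": 0,"claw": 1},{"tx": 0,"ty": 0,"tz": 0,"ax": 0,"ay": 0,"az": 0,"claw": 1}]'

```text
time_s: 9.0
tcp_pos: [0.5539, -0.2541, 0.21]
eef_rot: [180.0, -0.0, -163.1]
contact_force: [-0.6, 0.5, -0.5]
gripper_width: 0.0873
```

```bash
python3 w.py side s2; python3 m3.py s2.npz "[(205,210,34)]"
```

```text
9.05 [ 0.5544 -0.2531  0.2101] [ 1.7998e+02 -3.0000e-02 -1.6305e+02] [ -6.2  14.9  -9.   -0.  -66.2 -66.8]
cam [0.481 0.586 0.695] axis [ 0.05 -0.66 -0.75]
(205, 210) z pct [-0.8  0.7  2.1  8.9 38.5]
 knob 73 rect c=(642.7,73.1) size 21.3x20.7 long-axis 4.2 | circ (643.7,73.2) r 12.9 92.2
 body>5mm rect c=(644.3,70.8) size 111.1x110.4 long-axis 57.1 | circ (644.1,71.1) r 73.2
 base top 264
    rect c=(642.9,71.7) size 69.3x36.4 long-axis 95.6 | circ (642.2,72.7) r 36.5
```

Stamp parked: it stands upright on the mat, 69x36 top at 26 mm, yaw 95.6. Now the round stamp.

Emit:
step_arm --increments '[{"tx": 1,"ty": 0,"tz": -25,"ax": 0,"ay": 0,"az": 0,"claw": 1},{"tx": 0,"ty": 0,"tz": -40,"ax": 0,"ay": 0,"az": 0,"claw": 1},{"tx": 0,"ty": 0,"tz": -40,"ax": 0,"ay": 0,"az": 0,"claw": 1},{"tx": 0,"ty": 0,"tz": -29,"ax": 0,"ay": 0,"az": 0,"claw": 1},{"tx": 0,"ty": 0,"tz": 0,"ax": 0,"ay": 0,"az": 0,"claw": 1},{"tx": 0,"ty": 0,"tz": 0,"ax": 0,"ay": 0,"az": 0,"claw": -1},{"tx": 0,"ty": 0,"tz": 0,"ax": 0,"ay": 0,"az": 0,"claw": -1},{"tx": 0,"ty": 0,"tz": 0,"ax": 0,"ay": 0,"az": 0,"claw": -1},{"tx": 0,"ty": 0,"tz": 0,"ax": 0,"ay": 0,"az": 0,"claw": -1},{"tx": 0,"ty": 0,"tz": 0,"ax": 0,"ay": 0,"az": 0,"claw": -1},{"tx": 0,"ty": 0,"tz": 0,"ax": 0,"ay": 0,"az": 0,"claw": -1},{"tx": 0,"ty": 0,"tz": 0,"ax": 0,"ay": 0,"az": 0,"claw": -1}]'

```text
time_s: 10.25
tcp_pos: [0.5561, -0.2523, 0.0768]
eef_rot: [-180.0, 0.0, -162.9]
contact_force: [0.2, 0.4, 1.0]
gripper_width: 0.0373
```

Emit:
step_arm --increments '[{"tx": 0,"ty": 0,"tz": 0,"ax": 0,"ay": 0,"az": 0,"claw": -1},{"tx": 0,"ty": 0,"tz": 0,"ax": 0,"ay": 0,"az": 0,"claw": -1},{"tx": 0,"ty": 0,"tz": 0,"ax": 0,"ay": 0,"az": 0,"claw": -1},{"tx": 0,"ty": 0,"tz": 0,"ax": 0,"ay": 0,"az": 0,"claw": -1},{"tx": 0,"ty": 0,"tz": 15,"ax": 0,"ay": 0,"az": 0,"claw": -1},{"tx": 0,"ty": 0,"tz": 30,"ax": 0,"ay": 0,"az": 0,"claw": -1},{"tx": 0,"ty": 0,"tz": 30,"ax": 0,"ay": 0,"az": 0,"claw": -1},{"tx": 0,"ty": 0,"tz": 15,"ax": 0,"ay": 0,"az": 0,"claw": -1},{"tx": 0,"ty": 0,"tz": 0,"ax": 0,"ay": 0,"az": 0,"claw": -1}]'

```text
time_s: 11.15
tcp_pos: [0.5572, -0.2525, 0.169]
eef_rot: [-179.9, 0.2, -162.9]
contact_force: [-0.4, -0.7, -1.1]
gripper_width: 0.0271
```

Emit:
step_arm --increments '[{"tx": -5,"ty": 12,"tz": 0,"ax": 0,"ay": 0,"az": 0,"claw": -1},{"tx": -8,"ty": 22,"tz": 0,"ax": 0,"ay": 0,"az": 0,"claw": -1},{"tx": -11,"ty": 30,"tz": 0,"ax": 0,"ay": 0,"az": 0,"claw": -1},{"tx": -11,"ty": 30,"tz": 0,"ax": 0,"ay": 0,"az": 0,"claw": -1},{"tx": -11,"ty": 30,"tz": 0,"ax": 0,"ay": 0,"az": 0,"claw": -1},{"tx": -11,"ty": 30,"tz": 0,"ax": 0,"ay": 0,"az": 0,"claw": -1},{"tx": -8,"ty": 22,"tz": 0,"ax": 0,"ay": 0,"az": 0,"claw": -1},{"tx": -8,"ty": 22,"tz": 0,"ax": 0,"ay": 0,"az": 0,"claw": -1},{"tx": -5,"ty": 12,"tz": 0,"ax": 0,"ay": 0,"az": 0,"claw": -1},{"tx": 0,"ty": 0,"tz": 0,"ax": 0,"ay": 0,"az": 0,"claw": -1},{"tx": 0,"ty": 0,"tz": 0,"ax": 0,"ay": 0,"az": 0,"claw": -1}]'

```text
time_s: 12.25
tcp_pos: [0.4777, -0.0422, 0.1661]
eef_rot: [180.0, -0.1, -162.9]
contact_force: [-0.2, -0.1, -1.8]
gripper_width: 0.0269
```

```bash
python3 w.py side s3
```

```text
12.3 [ 0.4779 -0.0425  0.1662] [-1.8000e+02 -5.0000e-02 -1.6293e+02] [ 18.5   4.7 -27.9  -0.  -57.5 -91.4]
cam [0.481 0.586 0.695] axis [ 0.05 -0.66 -0.75]
```

Emit:
step_arm --increments '[{"tx": 0,"ty": 0,"tz": -30,"ax": 0,"ay": 0,"az": 0,"claw": -1},{"tx": 0,"ty": 0,"tz": -30,"ax": 0,"ay": 0,"az": 0,"claw": -1},{"tx": 0,"ty": 0,"tz": -18,"ax": 0,"ay": 0,"az": 0,"claw": -1},{"tx": 0,"ty": 0,"tz": -8,"ax": 0,"ay": 0,"az": 0,"claw": -1},{"tx": 0,"ty": 0,"tz": -4,"ax": 0,"ay": 0,"az": 0,"claw": -1},{"tx": 0,"ty": 0,"tz": -0.5,"ax": 0,"ay": 0,"az": 0,"claw": -1},{"tx": 0,"ty": 0,"tz": 0,"ax": 0,"ay": 0,"az": 0,"claw": -1},{"tx": 0,"ty": 0,"tz": 0,"ax": 0,"ay": 0,"az": 0,"claw": -1}]'

```text
time_s: 13.1
tcp_pos: [0.4785, -0.0423, 0.0767]
eef_rot: [180.0, 0.1, -163.0]
contact_force: [0.1, 0.3, -1.8]
gripper_width: 0.027
```

Emit:
step_arm --increments '[{"tx": 0,"ty": 0,"tz": 0,"ax": 0,"ay": 0,"az": 0,"claw": 1},{"tx": 0,"ty": 0,"tz": 0,"ax": 0,"ay": 0,"az": 0,"claw": 1},{"tx": 0,"ty": 0,"tz": 0,"ax": 0,"ay": 0,"az": 0,"claw": 1},{"tx": 0,"ty": 0,"tz": 0,"ax": 0,"ay": 0,"az": 0,"claw": 1},{"tx": 0,"ty": 0,"tz": 0,"ax": 0,"ay": 0,"az": 0,"claw": 1},{"tx": 0,"ty": 0,"tz": 0,"ax": 0,"ay": 0,"az": 0,"claw": 1},{"tx": 0,"ty": 0,"tz": 20,"ax": 0,"ay": 0,"az": 0,"claw": 1},{"tx": 0,"ty": 0,"tz": 40,"ax": 0,"ay": 0,"az": 0,"claw": 1},{"tx": 0,"ty": 0,"tz": 45,"ax": 0,"ay": 0,"az": 0,"claw": 1},{"tx": 0,"ty": 0,"tz": 45,"ax": 0,"ay": 0,"az": 0,"claw": 1},{"tx": 0,"ty": 0,"tz": 45,"ax": 0,"ay": 0,"az": 0,"claw": 1}]'

```text
time_s: 14.2
tcp_pos: [0.4776, -0.0424, 0.2732]
eef_rot: [180.0, 0.0, -162.9]
contact_force: [1.8, 0.4, -0.2]
gripper_width: 0.0876
```

Emit:
step_arm --increments '[{"tx": 19,"ty": 30,"tz": 0,"ax": 0,"ay": 0,"az": 0,"claw": 1},{"tx": 19,"ty": 30,"tz": 0,"ax": 0,"ay": 0,"az": 0,"claw": 1},{"tx": 19,"ty": 30,"tz": 0,"ax": 0,"ay": 0,"az": 0,"claw": 1},{"tx": 19,"ty": 30,"tz": 0,"ax": 0,"ay": 0,"az": 0,"claw": 1},{"tx": 19,"ty": 30,"tz": 0,"ax": 0,"ay": 0,"az": 0,"claw": 1},{"tx": 19,"ty": 30,"tz": 0,"ax": 0,"ay": 0,"az": 0,"claw": 1},{"tx": 19,"ty": 30,"tz": 0,"ax": 0,"ay": 0,"az": 0,"claw": 1},{"tx": 19,"ty": 30,"tz": 0,"ax": 0,"ay": 0,"az": 0,"claw": 1},{"tx": 0,"ty": 0,"tz": 0,"ax": 0,"ay": 0,"az": 0,"claw": 1},{"tx": 0,"ty": 0,"tz": 0,"ax": 0,"ay": 0,"az": 0,"claw": 1}]'

```text
time_s: 15.2
tcp_pos: [0.63, 0.1984, 0.27]
eef_rot: [-180.0, -0.1, -162.9]
contact_force: [-1.0, 0.3, -0.8]
gripper_width: 0.0876
```

```bash
python3 w.py wrist w4
```

```text
15.25 [0.6298 0.1977 0.2706] [-1.7998e+02 -7.0000e-02 -1.6292e+02] [  34.3   17.8    3.    -0.   -75.2 -107.2]
cam [0.559 0.176 0.433] axis [ 0.26  0.08 -0.96]
```

View pics/w4.png

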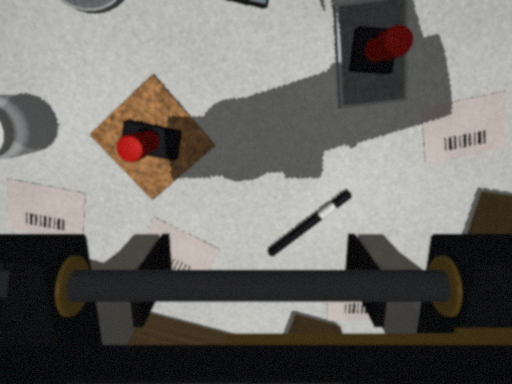

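The mat with the oblong stamp is at (152,138). The oblong tin with the square stamp at (372,48) is cut at the top edge. I measure the mat now, then shift toward the tin.

```bash
python3 m3.py w4.npz "[(152,138,64),(372,52,62)]"
```

```text
(152, 138) z pct [-0.8  0.3  2.3  8.6 71. ]
 knob 604 rect c=(642.7,70.2) size 27.8x25.8 long-axis 107.1 | circ (642.9,70.3) r 14.2 91.9
 body>5mm rect c=(644.8,68.4) size 108.8x108.5 long-axis 147.2 | circ (645.0,68.3) r 75.1
 base top 1055
    rect c=(643.1,70.0) size 66.3x36.3 long-axis 94.6 | circ (643.0,70.1) r 35.9
(372, 52) z pct [-0.6  0.5  7.4 10.5 90.6]
 knob 678 rect c=(474.1,282.9) size 25.5x24.5 long-axis 73.2 | circ (474.6,282.6) r 13.3 92.1
 body>5mm rect c=(476.3,285.7) size 112.6x80.4 long-axis 23.5 | circ (476.9,286.1) r 67.8
 base top 1253
    rect c=(474.6,283.5) size 47.0x46.5 long-axis 103.4 | circ (475.3,283.5) r 31.0
```

Emit:
step_arm --increments '[{"tx": -20,"ty": 20,"tz": 0,"ax": 0,"ay": 0,"az": 0,"claw": 1},{"tx": -20,"ty": 20,"tz": 0,"ax": 0,"ay": 0,"az": 0,"claw": 1},{"tx": -20,"ty": 20,"tz": 0,"ax": 0,"ay": 0,"az": 0,"claw": 1},{"tx": 0,"ty": 0,"tz": 0,"ax": 0,"ay": 0,"az": 0,"claw": 1},{"tx": 0,"ty": 0,"tz": 0,"ax": 0,"ay": 0,"az": 0,"claw": 1}]'

```text
time_s: 15.75
tcp_pos: [0.5696, 0.2573, 0.272]
eef_rot: [180.0, 0.1, -162.9]
contact_force: [-0.4, -0.3, -0.4]
gripper_width: 0.0877
```

```bash
python3 w.py wrist w5; python3 - <<'E'
from h import *
c=dict(np.load("w5.npz")); print(proj(c,[[.4755,.2865,.014],[.474,.2865,.092]]).round())
E
python3 m3.py w5.npz "[(330,100,68)]"
```

```text
15.8 [0.57   0.2571 0.2718] [ 1.7999e+02  5.0000e-02 -1.6294e+02] [  42.1   14.3   -1.6    0.   -74.  -115.1]
cam [0.498 0.235 0.435] axis [ 0.26  0.08 -0.96]
[[306.  90.]
 [317.  87.]]
(330, 100) z pct [-0.8  0.2  1.2  8.5 27.5]
 knob 634 rect c=(474.0,283.7) size 25.6x25.4 long-axis 110.3 | circ (473.9,283.7) r 13.5 92.1
 body>5mm rect c=(476.1,286.3) size 112.6x78.8 long-axis 23.6 | circ (475.7,286.8) r 67.8
 base top 1001
    rect c=(474.1,284.4) size 46.1x45.8 long-axis 102.8 | circ (474.0,284.2) r 31.4
```

Emit:
step_arm --increments '[{"tx": -24,"ty": 7,"tz": 0,"ax": 0,"ay": 0,"az": 0,"claw": 1},{"tx": -24,"ty": 7,"tz": 0,"ax": 0,"ay": 0,"az": 0,"claw": 1},{"tx": -24,"ty": 7,"tz": 0,"ax": 0,"ay": 0,"az": 0,"claw": 1},{"tx": -24,"ty": 6,"tz": 0,"ax": 0,"ay": 0,"az": 0,"claw": 1},{"tx": 0,"ty": 0,"tz": -35,"ax": 0,"ay": 0,"az": 0,"claw": 1},{"tx": 0,"ty": 0,"tz": -40,"ax": 0,"ay": 0,"az": 0,"claw": 1},{"tx": 0,"ty": 0,"tz": -40,"ax": 0,"ay": 0,"az": 0,"claw": 1},{"tx": 0,"ty": 0,"tz": -40,"ax": 0,"ay": 0,"az": 0,"claw": 1},{"tx": 0,"ty": 0,"tz": -40,"ax": 0,"ay": 0,"az": 0,"claw": 1},{"tx": 0,"ty": 0,"tz": 0,"ax": 0,"ay": 0,"az": 0,"claw": 1},{"tx": 0,"ty": 0,"tz": 0,"ax": 0,"ay": 0,"az": 0,"claw": 1}]'

```text
time_s: 16.9
tcp_pos: [0.4747, 0.2841, 0.0766]
eef_rot: [-179.9, -0.0, -163.0]
contact_force: [0.4, 0.5, 1.2]
gripper_width: 0.0875
```

Emit:
step_arm --increments '[{"tx": 0,"ty": 0,"tz": 0,"ax": 0,"ay": 0,"az": 0,"claw": -1},{"tx": 0,"ty": 0,"tz": 0,"ax": 0,"ay": 0,"az": 0,"claw": -1},{"tx": 0,"ty": 0,"tz": 0,"ax": 0,"ay": 0,"az": 0,"claw": -1},{"tx": 0,"ty": 0,"tz": 0,"ax": 0,"ay": 0,"az": 0,"claw": -1},{"tx": 0,"ty": 0,"tz": 0,"ax": 0,"ay": 0,"az": 0,"claw": -1},{"tx": 0,"ty": 0,"tz": 0,"ax": 0,"ay": 0,"az": 0,"claw": -1},{"tx": 0,"ty": 0,"tz": 0,"ax": 0,"ay": 0,"az": 0,"claw": -1},{"tx": 0,"ty": 0,"tz": 0,"ax": 0,"ay": 0,"az": 0,"claw": -1},{"tx": 0,"ty": 0,"tz": 0,"ax": 0,"ay": 0,"az": 0,"claw": -1},{"tx": 0,"ty": 0,"tz": 0,"ax": 0,"ay": 0,"az": 0,"claw": -1}]'

```text
time_s: 17.9
tcp_pos: [0.474, 0.2847, 0.0761]
eef_rot: [-180.0, -0.0, -162.9]
contact_force: [-0.7, -0.1, -0.1]
gripper_width: 0.0269
```

```bash
python3 m3.py scene0.npz "[(214,250,36)]"; python3 w.py scene c1;  python3 m3.py c1.npz "[(214,250,36),(235,180,28),(308,180,34)]"; python3 w.py side s4;  python3 m3.py s4.npz "[(252,130,24),(276,180,30)]"
```

```text
(214, 250) z pct [-0.7  0.6  1.8  8.9 43.5]
 knob 75 rect c=(558.2,-254.6) size 22.3x21.1 long-axis 177.0 | circ (557.9,-254.4) r 11.7 92.8
 body>5mm rect c=(557.6,-253.5) size 99.7x93.9 long-axis 112.6 | circ (557.9,-253.5) r 67.0
 base top 56
    rect c=(569.3,-243.4) size 37.5x12.1 long-axis 133.4 | circ (567.2,-245.4) r 18.8
17.95 [0.474  0.2847 0.0761] [-1.8000e+02 -1.0000e-02 -1.6294e+02] [  51.3   17.2  -25.5   -0.   -47.2 -124.2]
cam [ 0.876 -0.647  0.675] axis [-0.36  0.65 -0.67]
(214, 250) z pct [-0.7  0.6  1.7  8.  13.6]
 body>5mm rect c=(557.6,-252.9) size 99.2x94.2 long-axis 113.0 | circ (557.3,-253.5) r 65.5
 base top 0
(235, 180) z pct [-0.3  1.2  2.6 10.4 63.8]
 knob 47 rect c=(480.5,-45.6) size 22.3x21.9 long-axis 100.3 | circ (480.6,-45.6) r 12.8 92.9
 body>5mm rect c=(479.0,-43.4) size 103.3x100.5 long-axis 121.6 | circ (479.0,-42.2) r 55.4
 base top 138
    rect c=(481.9,-47.5) size 47.5x45.4 long-axis 121.6 | circ (481.5,-47.4) r 26.4
(308, 180) z pct [-0.4  1.   2.3 10.  93.1]
 knob 67 rect c=(647.1,62.2) size 33.3x23.1 long-axis 113.0 | circ (646.9,62.1) r 16.7
[... 484 characters left out ...]
 22.1
 base top 0
(276, 180) z pct [371.9 395.8 423.7 452.8 473. ]Traceback (most recent call last):
  File "m3.py", line 8, in <module>
    t=R&(Z>5); print(" body>5mm",rect(c,cv2.morphologyEx((t&(Z<40)).astype(np.uint8),cv2.MORPH_OPEN,np.ones((3,3))),.012))
                                 ~~~~^^^^^^^^^^^^^^^^^^^^^^^^^^^^^^^^^^^^^^^^^^^^^^^^^^^^^^^^^^^^^^^^^^^^^^^^^^^^^^^^^^^^
  File "h.py", line 22, in rect
    k=max(cv2.findContours(mask.astype(np.uint8),cv2.RETR_EXTERNAL,cv2.CHAIN_APPROX_NONE)[0],key=cv2.contourArea).reshape(-1,2)
      ~~~^^^^^^^^^^^^^^^^^^^^^^^^^^^^^^^^^^^^^^^^^^^^^^^^^^^^^^^^^^^^^^^^^^^^^^^^^^^^^^^^^^^^^^^^^^^^^^^^^^^^^^^^
ValueError: max() iterable argument is empty
```

Square stamp gripped. Its position matches the measurement. I go to the square tin with an offset of (+84,-538) and a turn of +9.8°, lifting high to clear the round stamp.

Emit:
step_arm --increments '[{"tx": 0,"ty": 0,"tz": 15,"ax": 0,"ay": 0,"az": 0,"claw": -1},{"tx": 0,"ty": 0,"tz": 35,"ax": 0,"ay": 0,"az": 0,"claw": -1},{"tx": 0,"ty": 0,"tz": 40,"ax": 0,"ay": 0,"az": 0,"claw": -1},{"tx": 0,"ty": 0,"tz": 40,"ax": 0,"ay": 0,"az": 0,"claw": -1},{"tx": 4,"ty": -14,"tz": 0,"ax": 0,"ay": 0,"az": 0,"claw": -1},{"tx": 5,"ty": -24,"tz": 0,"ax": 0,"ay": 0,"az": 1.4,"claw": -1},{"tx": 5,"ty": -30,"tz": 0,"ax": 0,"ay": 0,"az": 1.4,"claw": -1},{"tx": 5,"ty": -30,"tz": 0,"ax": 0,"ay": 0,"az": 1.4,"claw": -1},{"tx": 5,"ty": -30,"tz": 0,"ax": 0,"ay": 0,"az": 1.4,"claw": -1},{"tx": 5,"ty": -30,"tz": 0,"ax": 0,"ay": 0,"az": 1.4,"claw": -1},{"tx": 5,"ty": -30,"tz": 0,"ax": 0,"ay": 0,"az": 1.4,"claw": -1},{"tx": 5,"ty": -30,"tz": 0,"ax": 0,"ay": 0,"az": 1.4,"claw": -1}]'

```text
time_s: 19.2
tcp_pos: [0.5128, 0.0653, 0.2057]
eef_rot: [180.0, -0.0, -153.1]
contact_force: [-0.6, 0.6, -1.1]
gripper_width: 0.0272
```

Emit:
step_arm --increments '[{"tx": 5,"ty": -30,"tz": 0,"ax": 0,"ay": 0,"az": 0,"claw": -1},{"tx": 5,"ty": -30,"tz": 0,"ax": 0,"ay": 0,"az": 0,"claw": -1},{"tx": 5,"ty": -30,"tz": 0,"ax": 0,"ay": 0,"az": 0,"claw": -1},{"tx": 5,"ty": -30,"tz": 0,"ax": 0,"ay": 0,"az": 0,"claw": -1},{"tx": 5,"ty": -30,"tz": 0,"ax": 0,"ay": 0,"az": 0,"claw": -1},{"tx": 5,"ty": -30,"tz": 0,"ax": 0,"ay": 0,"az": 0,"claw": -1},{"tx": 5,"ty": -30,"tz": 0,"ax": 0,"ay": 0,"az": 0,"claw": -1},{"tx": 5,"ty": -30,"tz": 0,"ax": 0,"ay": 0,"az": 0,"claw": -1},{"tx": 5,"ty": -30,"tz": 0,"ax": 0,"ay": 0,"az": 0,"claw": -1},{"tx": 0,"ty": -25,"tz": 0,"ax": 0,"ay": 0,"az": 0,"claw": -1},{"tx": 0,"ty": -15,"tz": 0,"ax": 0,"ay": 0,"az": 0,"claw": -1},{"tx": 0,"ty": 0,"tz": 0,"ax": 0,"ay": 0,"az": 0,"claw": -1}]'

```text
time_s: 20.4
tcp_pos: [0.5574, -0.2448, 0.2052]
eef_rot: [180.0, -0.1, -153.3]
contact_force: [0.6, 0.9, -1.4]
gripper_width: 0.0269
```

```bash
python3 w.py side s5; python3 m3.py s5.npz "[(276,180,30),(205,210,34)]"; python3 w.py scene c2; python3 -c "
from h import *
a=dict(np.load('s5.npz'))['image'][60:210,170:370];b=dict(np.load('c2.npz'))['image'][130:280,130:330]
cv2.imwrite('pics/cc.png',cv2.resize(np.hstack([a,b]),(800,300),interpolation=3))"
```

```text
20.45 [ 0.5575 -0.2438  0.2054] [ 1.7995e+02 -5.0000e-02 -1.5324e+02] [ -5.3  15.   -9.4  -0.  -65.6 -58. ]
cam [0.481 0.586 0.695] axis [ 0.05 -0.66 -0.75]
(276, 180) z pct [-1.   0.4  1.6  8.9 51.2]
 body>5mm rect c=(478.2,-39.2) size 103.0x99.4 long-axis 88.5 | circ (477.5,-40.8) r 54.1
 base top 190
    rect c=(477.8,-39.3) size 48.8x46.6 long-axis 94.2 | circ (477.5,-40.9) r 26.3
(205, 210) z pct [-0.8  0.7  2.1  8.9 40.7]
 knob 74 rect c=(642.7,71.9) size 24.3x20.0 long-axis 100.6 | circ (643.7,72.9) r 13.1 92.4
 body>5mm rect c=(644.1,70.5) size 110.5x110.4 long-axis 57.1 | circ (644.0,71.4) r 73.2
 base top 264
    rect c=(642.8,71.7) size 69.3x36.6 long-axis 95.6 | circ (641.0,72.9) r 36.6
20.5 [ 0.5576 -0.2432  0.2057] [ 1.7996e+02 -3.0000e-02 -1.5319e+02] [ -5.2  15.   -9.4  -0.  -65.6 -58. ]
cam [ 0.876 -0.647  0.675] axis [-0.36  0.65 -0.67]
```

View pics/cc.png

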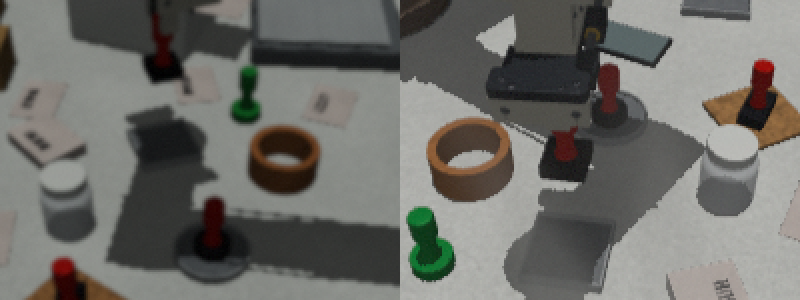

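The stamp is held upright over the square tin, and the round stamp stands centred in the round tin. My row sum was about 9.5 mm short in y, so I correct that and lower.

Emit:
step_arm --increments '[{"tx": 0.7,"ty": -9.5,"tz": 0,"ax": 0,"ay": 0,"az": 0,"claw": -1},{"tx": 0,"ty": 0,"tz": -30,"ax": 0,"ay": 0,"az": 0,"claw": -1},{"tx": 0,"ty": 0,"tz": -35,"ax": 0,"ay": 0,"az": 0,"claw": -1},{"tx": 0,"ty": 0,"tz": -30,"ax": 0,"ay": 0,"az": 0,"claw": -1},{"tx": 0,"ty": 0,"tz": -18,"ax": 0,"ay": 0,"az": 0,"claw": -1},{"tx": 0,"ty": 0,"tz": -9,"ax": 0,"ay": 0,"az": 0,"claw": -1},{"tx": 0,"ty": 0,"tz": 0,"ax": 0,"ay": 0,"az": 0,"claw": -1},{"tx": 0,"ty": 0,"tz": 0,"ax": 0,"ay": 0,"az": 0,"claw": -1}]'

```text
time_s: 21.3
tcp_pos: [0.5596, -0.2528, 0.0852]
eef_rot: [-179.9, 0.1, -153.1]
contact_force: [0.1, 0.1, 0.3]
gripper_width: 0.0269
```

Emit:
step_arm --increments '[{"tx": -0.7,"ty": -0.5,"tz": -5,"ax": 0,"ay": 0,"az": 0,"claw": -1},{"tx": 0,"ty": 0,"tz": -3.5,"ax": 0,"ay": 0,"az": 0,"claw": -1},{"tx": 0,"ty": 0,"tz": 0,"ax": 0,"ay": 0,"az": 0,"claw": -1},{"tx": 0,"ty": 0,"tz": 0,"ax": 0,"ay": 0,"az": 0,"claw": -1}]'

```text
time_s: 21.7
tcp_pos: [0.5584, -0.2534, 0.0762]
eef_rot: [-180.0, 0.0, -153.1]
contact_force: [0.7, 0.1, 0.9]
gripper_width: 0.0267
```

Emit:
step_arm --increments '[{"tx": 0,"ty": 0,"tz": 0,"ax": 0,"ay": 0,"az": 0,"claw": 1},{"tx": 0,"ty": 0,"tz": 0,"ax": 0,"ay": 0,"az": 0,"claw": 1},{"tx": 0,"ty": 0,"tz": 0,"ax": 0,"ay": 0,"az": 0,"claw": 1},{"tx": 0,"ty": 0,"tz": 0,"ax": 0,"ay": 0,"az": 0,"claw": 1},{"tx": 0,"ty": 0,"tz": 0,"ax": 0,"ay": 0,"az": 0,"claw": 1},{"tx": 0,"ty": 0,"tz": 0,"ax": 0,"ay": 0,"az": 0,"claw": 1},{"tx": 0,"ty": 0,"tz": 20,"ax": 0,"ay": 0,"az": 0,"claw": 1},{"tx": 0,"ty": 0,"tz": 40,"ax": 0,"ay": 0,"az": 0,"claw": 1},{"tx": 0,"ty": 0,"tz": 45,"ax": 0,"ay": 0,"az": 0,"claw": 1},{"tx": 0,"ty": 0,"tz": 45,"ax": 0,"ay": 0,"az": 0,"claw": 1},{"tx": 0,"ty": 0,"tz": 45,"ax": 0,"ay": 0,"az": 0,"claw": 1}]'

```text
time_s: 22.8
tcp_pos: [0.5576, -0.2532, 0.2726]
eef_rot: [-180.0, 0.0, -153.1]
contact_force: [1.1, 0.0, 0.0]
gripper_width: 0.0874
```

Emit:
step_arm --increments '[{"tx": 8,"ty": 20,"tz": 0,"ax": 0,"ay": 0,"az": 0,"claw": 1},{"tx": 8,"ty": 25,"tz": 0,"ax": 0,"ay": 0,"az": 0,"claw": 1},{"tx": 8,"ty": 25,"tz": 0,"ax": 0,"ay": 0,"az": 0,"claw": 1},{"tx": 8,"ty": 25,"tz": 0,"ax": 0,"ay": 0,"az": 0,"claw": 1},{"tx": 8,"ty": 25,"tz": 0,"ax": 0,"ay": 0,"az": 0,"claw": 1},{"tx": 0,"ty": 0,"tz": 0,"ax": 0,"ay": 0,"az": 0,"claw": 1},{"tx": 0,"ty": 0,"tz": 0,"ax": 0,"ay": 0,"az": 0,"claw": 1}]'

```text
time_s: 23.5
tcp_pos: [0.598, -0.1328, 0.2706]
eef_rot: [180.0, -0.0, -153.1]
contact_force: [-0.5, -0.7, 0.7]
gripper_width: 0.0874
```

```bash
python3 w.py wrist w6; python3 -c "
from h import *
c=dict(np.load('w6.npz')); print(proj(c,[[.558,-.253,.014],[.478,-.042,.014],[.645,.068,.01]]).round())"
```

```text
23.55 [ 0.5979 -0.1333  0.2706] [ 1.8000e+02 -2.0000e-02 -1.5311e+02] [  5.7  13.2  -3.3   0.  -73.5 -68.8]
cam [ 0.532 -0.167  0.433] axis [ 0.25  0.13 -0.96]
[[181.  82.]
 [373. 104.]
 [375. 256.]]
```

View pics/w6.png

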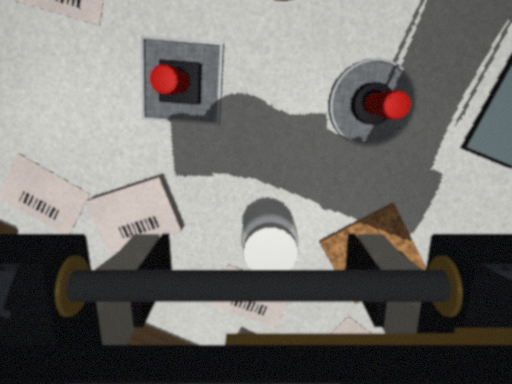

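Both stamps stand in their tins, square (182,81) and round (372,101). I measure them relative to the tins.

```bash
python3 m3.py w6.npz "[(182,82,58),(372,102,55)]"
```

```text
(182, 82) z pct [-0.8  0.3  6.6  9.5 90.4]
 knob 703 rect c=(558.1,-251.9) size 27.4x25.9 long-axis 116.9 | circ (558.1,-251.9) r 13.9 91.9
 body>5mm rect c=(557.7,-253.4) size 93.5x92.5 long-axis 112.5 | circ (557.9,-253.5) r 65.0
 base top 981
    rect c=(557.7,-252.2) size 46.4x44.3 long-axis 112.3 | circ (557.7,-252.2) r 30.7
(372, 102) z pct [-0.7  0.4  7.2  9.9 90.8]
 knob 695 rect c=(479.2,-45.9) size 28.2x26.6 long-axis 130.7 | circ (479.4,-46.1) r 14.5 92.0
 body>5mm rect c=(478.7,-41.9) size 103.3x100.5 long-axis 116.9 | circ (478.4,-42.2) r 52.0
 base top 807
    rect c=(480.8,-48.3) size 45.3x40.9 long-axis 26.8 | circ (479.5,-45.3) r 24.1
```

The square stamp is within about 1 mm and 0.2° of its tin, and the round one within about 3 mm. Both are fine. Now the oblong stamp on the mat, at (643.5,69.5).

Emit:
step_arm --increments '[{"tx": 6.5,"ty": 29,"tz": 0,"ax": 0,"ay": 0,"az": 0,"claw": 1},{"tx": 6.5,"ty": 29,"tz": 0,"ax": 0,"ay": 0,"az": 0,"claw": 1},{"tx": 6.5,"ty": 29,"tz": 0,"ax": 0,"ay": 0,"az": 0,"claw": 1},{"tx": 6.5,"ty": 29,"tz": 0,"ax": 0,"ay": 0,"az": 0,"claw": 1},{"tx": 6.5,"ty": 29,"tz": 0,"ax": 0,"ay": 0,"az": 0,"claw": 1},{"tx": 6.5,"ty": 29,"tz": 0,"ax": 0,"ay": 0,"az": 0,"claw": 1},{"tx": 6.5,"ty": 29,"tz": 0,"ax": 0,"ay": 0,"az": 0,"claw": 1},{"tx": 0,"ty": 0,"tz": -35,"ax": 0,"ay": 0,"az": 0,"claw": 1},{"tx": 0,"ty": 0,"tz": -40,"ax": 0,"ay": 0,"az": 0,"claw": 1},{"tx": 0,"ty": 0,"tz": -40,"ax": 0,"ay": 0,"az": 0,"claw": 1},{"tx": 0,"ty": 0,"tz": -40,"ax": 0,"ay": 0,"az": 0,"claw": 1},{"tx": 0,"ty": 0,"tz": 0,"ax": 0,"ay": 0,"az": 0,"claw": 1}]'

```text
time_s: 24.75
tcp_pos: [0.6397, 0.0677, 0.1099]
eef_rot: [179.9, -0.6, -153.3]
contact_force: [-0.9, -0.3, -0.1]
gripper_width: 0.0879
```

Emit:
step_arm --increments '[{"tx": 0,"ty": 0,"tz": 0,"ax": 0,"ay": 0,"az": 0,"claw": 1}]'

```text
time_s: 24.85
tcp_pos: [0.6439, 0.0688, 0.1162]
eef_rot: [-180.0, -0.1, -153.2]
contact_force: [-0.5, 0.2, 1.0]
gripper_width: 0.0876
```

Emit:
step_arm --increments '[{"tx": 0,"ty": 0.7,"tz": -25,"ax": 0,"ay": 0,"az": 0,"claw": 1},{"tx": 0,"ty": 0,"tz": -15,"ax": 0,"ay": 0,"az": 0,"claw": 1},{"tx": 0,"ty": 0,"tz": 0,"ax": 0,"ay": 0,"az": 0,"claw": 1},{"tx": 0,"ty": 0,"tz": 0,"ax": 0,"ay": 0,"az": 0,"claw": -1},{"tx": 0,"ty": 0,"tz": 0,"ax": 0,"ay": 0,"az": 0,"claw": -1},{"tx": 0,"ty": 0,"tz": 0,"ax": 0,"ay": 0,"az": 0,"claw": -1},{"tx": 0,"ty": 0,"tz": 0,"ax": 0,"ay": 0,"az": 0,"claw": -1},{"tx": 0,"ty": 0,"tz": 0,"ax": 0,"ay": 0,"az": 0,"claw": -1},{"tx": 0,"ty": 0,"tz": 0,"ax": 0,"ay": 0,"az": 0,"claw": -1},{"tx": 0,"ty": 0,"tz": 0,"ax": 0,"ay": 0,"az": 0,"claw": -1},{"tx": 0,"ty": 0,"tz": 0,"ax": 0,"ay": 0,"az": 0,"claw": -1},{"tx": 0,"ty": 0,"tz": 0,"ax": 0,"ay": 0,"az": 0,"claw": -1}]'

```text
time_s: 26.05
tcp_pos: [0.6435, 0.0704, 0.0756]
eef_rot: [-180.0, -0.0, -153.1]
contact_force: [1.2, -0.3, 0.3]
gripper_width: 0.0268
```

Emit:
step_arm --increments '[{"tx": 0,"ty": 0,"tz": 0,"ax": 0,"ay": 0,"az": 0,"claw": -1},{"tx": 0,"ty": 0,"tz": 0,"ax": 0,"ay": 0,"az": 0,"claw": -1}]'

```text
time_s: 26.25
tcp_pos: [0.6435, 0.0704, 0.0756]
eef_rot: [180.0, -0.0, -153.1]
contact_force: [0.4, -0.1, -0.6]
gripper_width: 0.0271
```

Emit:
step_arm --increments '[{"tx": 0,"ty": 0,"tz": 15,"ax": 0,"ay": 0,"az": 0,"claw": -1},{"tx": 0,"ty": 0,"tz": 30,"ax": 0,"ay": 0,"az": 0,"claw": -1},{"tx": 0,"ty": 0,"tz": 30,"ax": 0,"ay": 0,"az": 0,"claw": -1},{"tx": 0,"ty": 0,"tz": 25,"ax": 0,"ay": 0,"az": 3,"claw": -1},{"tx": -14,"ty": 18,"tz": 0,"ax": 0,"ay": 0,"az": 6,"claw": -1},{"tx": -14,"ty": 18,"tz": 0,"ax": 0,"ay": 0,"az": 7,"claw": -1},{"tx": -14,"ty": 18,"tz": 0,"ax": 0,"ay": 0,"az": 7,"claw": -1},{"tx": -14,"ty": 18,"tz": 0,"ax": 0,"ay": 0,"az": 7,"claw": -1},{"tx": -14,"ty": 18,"tz": 0,"ax": 0,"ay": 0,"az": 7,"claw": -1},{"tx": -14,"ty": 18,"tz": 0,"ax": 0,"ay": 0,"az": 7,"claw": -1},{"tx": -14,"ty": 18,"tz": 0,"ax": 0,"ay": 0,"az": 7,"claw": -1},{"tx": -14,"ty": 18,"tz": 0,"ax": 0,"ay": 0,"az": 7,"claw": -1}]'

```text
time_s: 27.45
tcp_pos: [0.5307, 0.215, 0.1755]
eef_rot: [180.0, -0.0, -94.9]
contact_force: [-0.4, -0.4, -0.7]
gripper_width: 0.0269
```

Emit:
step_arm --increments '[{"tx": -14,"ty": 18,"tz": 0,"ax": 0,"ay": 0,"az": 7,"claw": -1},{"tx": -14,"ty": 18,"tz": 0,"ax": 0,"ay": 0,"az": 7,"claw": -1},{"tx": -14,"ty": 18,"tz": 0,"ax": 0,"ay": 0,"az": 7,"claw": -1},{"tx": -14,"ty": 18,"tz": 0,"ax": 0,"ay": 0,"az": 7,"claw": -1},{"tx": 0,"ty": 0,"tz": 0,"ax": 0,"ay": 0,"az": 7,"claw": -1},{"tx": 0,"ty": 0,"tz": 0,"ax": 0,"ay": 0,"az": 7,"claw": -1},{"tx": 0,"ty": 0,"tz": 0,"ax": 0,"ay": 0,"az": 5,"claw": -1},{"tx": 0,"ty": 0,"tz": 0,"ax": 0,"ay": 0,"az": 3.3,"claw": -1},{"tx": 0,"ty": 0,"tz": 0,"ax": 0,"ay": 0,"az": 0,"claw": -1},{"tx": 0,"ty": 0,"tz": 0,"ax": 0,"ay": 0,"az": 0,"claw": -1}]'

```text
time_s: 28.45
tcp_pos: [0.4754, 0.2864, 0.1756]
eef_rot: [180.0, 0.0, -44.9]
contact_force: [-0.3, -0.5, -1.2]
gripper_width: 0.0268
```

```bash
python3 w.py side s6; python3 -c "
from h import *
a=dict(np.load('s6.npz'))['image'][150:384,150:462]
cv2.imwrite('pics/s6c.png',cv2.resize(a,(800,600),interpolation=3))"
```

```text
28.5 [0.4754 0.2864 0.1756] [179.99   0.   -44.94] [ 51.3  11.4 -18.4  -0.  -60.2  -6.2]
cam [0.481 0.586 0.695] axis [ 0.05 -0.66 -0.75]
```

View pics/s6c.png

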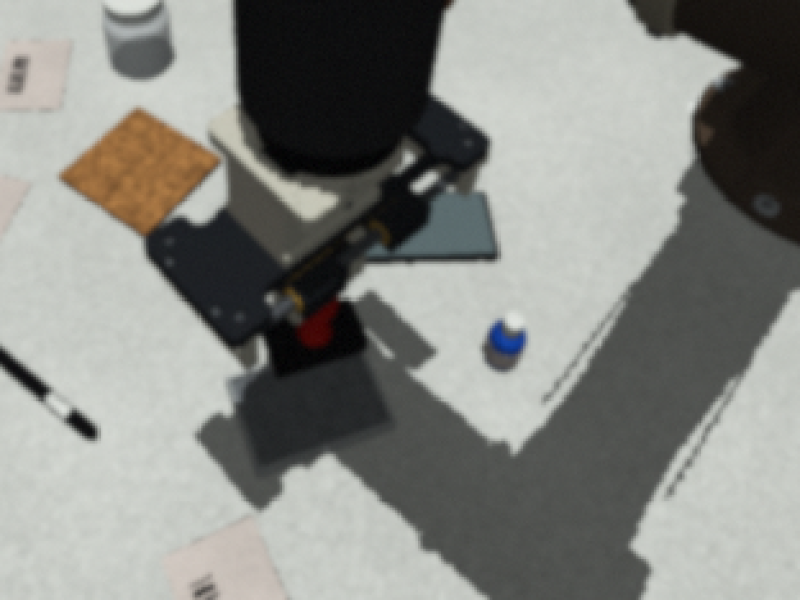

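The oblong stamp (318,335 in the crop) hangs over the empty oblong tin (315,410) and its edges are parallel to the tin's. Lowering by 100 mm and releasing.

Emit:
step_arm --increments '[{"tx": 0,"ty": 0,"tz": -30,"ax": 0,"ay": 0,"az": 0,"claw": -1},{"tx": 0,"ty": 0,"tz": -35,"ax": 0,"ay": 0,"az": 0,"claw": -1},{"tx": 0,"ty": 0,"tz": -20,"ax": 0,"ay": 0,"az": 0,"claw": -1},{"tx": 0,"ty": 0,"tz": -10,"ax": 0,"ay": 0,"az": 0,"claw": -1},{"tx": 0,"ty": 0,"tz": -4,"ax": 0,"ay": 0,"az": 0,"claw": -1},{"tx": 0,"ty": 0,"tz": -1,"ax": 0,"ay": 0,"az": 0,"claw": -1},{"tx": 0,"ty": 0,"tz": 0,"ax": 0,"ay": 0,"az": 0,"claw": -1},{"tx": 0,"ty": 0,"tz": 0,"ax": 0,"ay": 0,"az": 0,"claw": -1}]'

```text
time_s: 29.3
tcp_pos: [0.476, 0.287, 0.0767]
eef_rot: [-179.9, 0.0, -44.8]
contact_force: [1.0, 0.1, 0.1]
gripper_width: 0.0273
```

Emit:
step_arm --increments '[{"tx": 0,"ty": 0,"tz": 0,"ax": 0,"ay": 0,"az": 0,"claw": 1},{"tx": 0,"ty": 0,"tz": 0,"ax": 0,"ay": 0,"az": 0,"claw": 1},{"tx": 0,"ty": 0,"tz": 0,"ax": 0,"ay": 0,"az": 0,"claw": 1},{"tx": 0,"ty": 0,"tz": 0,"ax": 0,"ay": 0,"az": 0,"claw": 1},{"tx": 0,"ty": 0,"tz": 0,"ax": 0,"ay": 0,"az": 0,"claw": 1},{"tx": 0,"ty": 0,"tz": 0,"ax": 0,"ay": 0,"az": 0,"claw": 1},{"tx": 0,"ty": 0,"tz": 20,"ax": 0,"ay": 0,"az": 0,"claw": 1},{"tx": 0,"ty": 0,"tz": 40,"ax": 0,"ay": 0,"az": 0,"claw": 1},{"tx": 0,"ty": 0,"tz": 45,"ax": 0,"ay": 0,"az": 0,"claw": 1},{"tx": 0,"ty": 0,"tz": 45,"ax": 0,"ay": 0,"az": 0,"claw": 1},{"tx": 0,"ty": 0,"tz": 45,"ax": 0,"ay": 0,"az": 0,"claw": 1}]'

```text
time_s: 30.4
tcp_pos: [0.4753, 0.2861, 0.2726]
eef_rot: [-180.0, -0.0, -44.8]
contact_force: [0.8, 2.2, -0.1]
gripper_width: 0.0877
```

Emit:
step_arm --increments '[{"tx": -15,"ty": 18,"tz": 0,"ax": 0,"ay": 0,"az": 0,"claw": 1},{"tx": -20,"ty": 22,"tz": 0,"ax": 0,"ay": 0,"az": 0,"claw": 1},{"tx": -15,"ty": 15,"tz": 0,"ax": 0,"ay": 0,"az": 0,"claw": 1},{"tx": 0,"ty": 0,"tz": 0,"ax": 0,"ay": 0,"az": 0,"claw": 1},{"tx": 0,"ty": 0,"tz": 0,"ax": 0,"ay": 0,"az": 0,"claw": 1}]'

```text
time_s: 30.9
tcp_pos: [0.4253, 0.3416, 0.2707]
eef_rot: [180.0, -0.0, -44.8]
contact_force: [-0.2, -0.6, 0.8]
gripper_width: 0.0876
```

```bash
python3 w.py wrist w7; x=$(python3 -c "
from h import *
c=dict(np.load('w7.npz')); u=proj(c,[[.476,.2864,.014]])[0]; print('[(%d,%d,68)]'%tuple(u))"); echo $x; python3 m3.py w7.npz "$x"; python3 w.py side s7;python3 m3.py s7.npz "[(276,180,30),(310,238,45)]"; python3 w.py scene c3; python3 m3.py c3.npz "[(214,250,36),(235,180,28)]"
python3 -c "
from h import *
cv2.imwrite('pics/fin.png',np.hstack([cv2.resize(dict(np.load(k+'.npz'))['image'],(400,300),interpolation=3) for k in('w7','c3')]))"
```

```text
30.95 [0.4256 0.3413 0.2706] [ 1.7999e+02 -1.0000e-02 -4.4810e+01] [ 59.3   6.7 -11.3   0.  -72.  -14.1]
cam [0.478 0.289 0.433] axis [-0.2   0.19 -0.96]
[(260,95,68)]
(260, 95) z pct [-0.9  0.1  1.   8.5 27.1]
 knob 665 rect c=(476.4,286.8) size 26.7x26.5 long-axis 45.2 | circ (476.5,287.2) r 13.8 91.9
 body>5mm rect c=(475.3,285.7) size 112.6x78.4 long-axis 23.6 | circ (475.6,285.4) r 67.6
 base top 1087
    rect c=(458.8,279.7) size 35.8x28.1 long-axis 114.0 | circ (459.2,279.6) r 21.9
31.0 [0.4257 0.3411 0.2706] [ 1.7999e+02 -1.0000e-02 -4.4850e+01] [ 59.3   6.7 -11.3   0.  -72.  -14.1]
cam [0.481 0.586 0.695] axis [ 0.05 -0.66 -0.75]
(276, 180) z pct [ -0.5   1.2  16.1 441.7 486.9]
 knob 62 rect c=(478.2,-36.8) size 27.7x19.3 long-axis 92.5 | circ (478.9,-36.8) r 14.2 91.9
 body>5mm rect c=(503.8,-35.2) size 106.2x48.2 long-axis 102.4 | circ (485.6,-39.2) r 53.1
 base top 27
    rect c=(496.3,-44.1) size 39.6x9.9 long-axis 79.2 | circ (492.2,-43.3) r 19.8
(310, 238) z pct [2.000e-01 3.586e+02 3.846e+02 4.309e+02 4.489e+02]
 body>5mm rect c=(487.2,1.9) size 32.5x23.1 long-axis 4.
[... 155 characters left out ...]
6 -0.647  0.675] axis [-0.36  0.65 -0.67]
(214, 250) z pct [-0.7  0.7  1.8  9.  40.8]
 knob 77 rect c=(560.0,-253.5) size 22.3x21.2 long-axis 176.9 | circ (559.7,-253.3) r 11.7 92.7
 body>5mm rect c=(557.4,-252.8) size 98.9x93.9 long-axis 112.2 | circ (557.2,-252.4) r 66.0
 base top 89
    rect c=(573.5,-244.5) size 41.9x15.7 long-axis 124.4 | circ (570.6,-246.5) r 21.4
(235, 180) z pct [-0.2  1.2  2.7 10.2 64.4]
 knob 48 rect c=(480.5,-45.6) size 24.2x20.3 long-axis 122.1 | circ (480.8,-45.6) r 12.8 93.0
 body>5mm rect c=(479.0,-43.4) size 103.3x100.5 long-axis 121.6 | circ (478.9,-42.1) r 55.3
 base top 136
    rect c=(482.9,-48.8) size 51.6x45.0 long-axis 123.5 | circ (481.9,-48.0) r 27.1
```

View pics/fin.png

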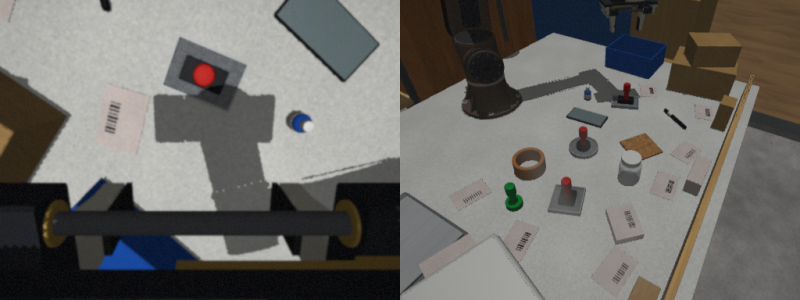

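All three stand in their own tins and the bystanders haven't moved. The oblong base's mask was split by the knob, so I check its yaw from all the mask pixels.

```bash
python3 -c "
from h import *
c=dict(np.load('w7.npz')); Z=height(c)[...,2]*1000; m=(Z>20)&(Z<32); m[:20]=0; m[175:]=0; m[:,:180]=0; m[:,340:]=0
m=cv2.morphologyEx(m.astype(np.uint8),cv2.MORPH_OPEN,np.ones((3,3)))
v,u=np.nonzero(m); p=ray(c,np.c_[u,v],.026)[:,:2]*1000; print(m.sum(),cv2.minAreaRect(p.astype(np.float32)))"
```

```text
1179 ((476.0489196777344, 287.1966857910156), (65.61653137207031, 35.79612350463867), 23.37194061279297)
```

```bash
python3 -c "
from plant import r
print(r.close_job())"
```

```text
the job is handed in; nothing more can be done
None
```

All three stamps now stand upright in their own tins, and I handed the job in at about 31 s of the 102 s allowed. I parked the oblong stamp near the middle of the mat and let go. Then I moved the round stamp to the round tin, the square one to the square tin, and the oblong one from the mat to its tin.

| Stamp | Distance from tin centre | Alignment with tin sides |
|---|---|---|
| Square | about 1 mm | within 0.2° |
| Oblong | about 1.5 mm | within 0.3° |
| Round | about 3 mm | turn does not matter |

- **Disagreement on the round stamp:** the side camera showed it centred, the wrist camera put it about 3 mm off, and the scene camera about 5–6 mm off. Its own stem hides part of the base in each view. I judged about 3 mm to be right and left it there.
- **Bystanders:** in the last scene picture the jar, roll, phone and green look-alike looked to be where they started. I judged them by eye and did not measure them.
- **Forces:** the force readings I saw at the end of each move stayed under about 3 N, and the gripper was clear of everything at hand-in.

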